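# Jack up the front of the microscope light base and hold it

### The arm

A 6-joint arm with a two-finger parallel gripper is mounted at the origin on the work surface. World frame = base frame: x ahead of the robot, y to its left, z up, the work surface at z = 0. Lengths are in mm, angles in rad, forces in N, time in s.
With the tool pointing down it reaches from about 300 to 825 mm from the base axis. Payload 5.4 kg.
Tool frame: the origin (TCP) lies between the finger pads, 19 mm behind the fingertips; this is the grasp point; z points along the fingers, x is the direction in which the jaws open and shut, and the axes are right-handed (so a half turn about z gives the same grasp; the last joint's range is limited). The gripper opens to 92 mm and grips with 3 to 60 N. Pads are 20 mm wide; open, the fingers measure 128 mm over their backs; the gripper's body (75 mm by 189 mm) begins 69 mm behind the grasp point.
Start: joints at [-1.518, 0.158, 1.597, -0, 1.386, -0.21], TCP at [149.353, -555.248, 233.301] pointing down, gripper open.
Joint ranges: [-2.91, 2.91], [-0.94, 2.29], [0.18, 2.7], [-1.29, 4.43], [0.17, 2.64], [-3, 3]. Speed limits (rad/s): [2.57, 2.57, 3.14, 3.14, 3.14, 3.14].

### API

Orientations are given as [roll, pitch, yaw] about the fixed x, y, z axes, in that order (R = Rz(yaw) Ry(pitch) Rx(roll)).
In Python, from workcell import bot gives the robot as it stands.
- The arm moves only by the tool send_rows, never from a script. Its argument "moves" is a list of rows, each a list of 7 numbers: the shift along the tool's x, y, z in cm, then the turn, a rotation vector about the tool's x, y, z in degrees, then the closure in counts, from 0 (fully open) to 255 (shut). In form: [[tx, ty, tz, wx, wy, wz, hand], ...]. A call has exactly 8 rows; each row is the pose to reach, as a shift and turn from the pose commanded when the call began, along the tool's axes at that moment; what a row does not reach only later rows make up. A row lasts 1/8 s, in which the tool goes at most 62.5 mm and 10.7 degrees, less where a joint would pass 70% of its speed; a pose out of reach is approached as far as the arm can. A call with a gripper value outside its range is refused whole. The fingers move at their own pace and stop on an object; "grip_force" is the grip in N (left out, the last holds). Time passes only in rows, so rows that repeat a pose let the fingers close, or fill a call up. It gives the time, the measured TCP pose, the force and the opening at its end, in the units of the state.
- bot.read_state(): the state, without advancing time (a new reading comes with each control period).
- bot.get_image(name): name is "side" or "top"; returns the picture (420x560x3 uint8, red, green, blue); there is no depth.
- bot.camera_info(name): a dict with "vertical_fov" (degrees; the focal length in pixels is half the picture's height over the tangent of half this angle, whatever the lens; pixels are square), "cx", "cy" (the principal point, pixels), "R" (3x3) and "t" (3): a world point X has camera coordinates R X + t. Camera axes: x right, y down, z forward; pixel columns grow to the right and rows downward; lengths in mm; the calibration is good to about 2 mm. A picture is of the moment at which its call begins. camera_info takes no time and is no camera call.
- bot.close_job(): hands the job in, once; it reports no verdict.
The state is a dict: "clock": time; "joint_positions": joint angles; "qd": joint speeds; "joint_efforts": joint torques, N m; "eef_pos": TCP position; "tool_rot": TCP orientation; "contact_force": force on the tool from outside, world axes, zero at the start; "wrist_torque": the same for the moment, N m; "gripper_width": opening from 0.0 (shut) to 1.0 (fully open).
Only numpy, scipy, OpenCV 4.12 (cv2) and the standard library are available. Lean on these libraries where they do the work, as an engineer would, in place of code of your own. Each camera call takes 0.05 s, during which the arm holds its last target. There are 200 camera calls.

### The job

The front feet of the beige microscope light base are to be changed: take the small red bench jack, set it square to the light base with its round saddle under the orange lift pad, and push it in until you feel its rubber nose stop against the grey plinth. Then pump the handle, fully down and all the way back up, to bed the saddle in, and press it fully down again so that the jack alone carries the raised light base; finish while still holding the handle down. Leave the bottles and the jar alone.

Things in the scene. Friction and masses are not known exactly. Their poses are not given: they have to be found in the camera images.
- jack: Red bench jack, loose, 0.9 kg. Origin: centre of the underside of its base plate, on the table; x points to its nose (saddle end), y left, z up. Base plate 210 (x) x 76 (y) x 8 mm. Saddle at x = +70 mm. Handle pivot at x = +40 mm, z = 44 mm (axis y); the handle runs back from it over the grip block towards -x.
- jack_grip (a point): Centre of the top of the jack's red grip block, 37 mm above the table, straight over the jack's origin. Block 50 (x) x 42 (y) mm, z 8 to 37 mm; grip it from above across y, near the balance point. The raised handle slopes up over it (arm top 77 mm high 40 mm behind the origin, pad up to 96 mm); a TCP 40 mm above the table clears it.
- jack_nose (a point): Middle of the front face of the jack's black rubber nose, at jack x = +105 mm, z = 15 mm; nose 60 mm wide, z 8 to 22 mm. The nose is the foremost part of the jack, level with the base plate's end.
- saddle_top (a point): Centre of the top of the jack's round saddle (34 mm diameter), 56 mm above the table when the handle is up; it rises 26 mm (0.081 m per rad of handle) as the handle goes down.
- handle_pad (a point): Centre of the top of the handle's black pad with yellow mark (40 x 36 mm), to be pressed with closed fingertips. It lies 122 mm behind the pivot, 8 mm above the handle's centre line through the pivot; handle up it is 90 mm high and slopes 0.32 rad; handle down it is level, 52 mm high, 82 mm behind the jack's origin.
- jack_handle (a joint): Angle of the pump handle about its pivot: 0 = up (sprung there), 0.32 rad = fully down at its stop. Pressing takes about 3 to 5 N with no load and up to about 15 N with the light base on the saddle. It rises again by itself when let go, and the saddle sinks with it.
- lift_point (a point): Centre of the flat underside of the orange lift pad, 66 mm above the table with the light base down, about 82 mm with the jack fully up. The pad is a 50 mm wide, 8 mm thick tongue, marked with a black cross on top, sticking out from the front of the light base; it reaches 25 mm from this point towards the robot. The pad may be clamped anywhere along its front rail. z up, x as the plinth's.
- plinth: Fixed grey plinth under the light base, 200 (x) x 220 (y) x 48 mm high, origin at the centre of its underside; x points away from the robot, to the rear. Its front face is at x = -100 mm, 35 mm behind the lift point. With the jack square and its nose against this face, the saddle too is 35 mm before the face, so only its sideways place must be judged.
- bottle_a: Clear sample bottle with white cap, 60 mm diameter, 120 mm tall; origin under its centre. Leave alone.
- bottle_b: Glass sample bottle with white cap, 60 mm diameter, 120 mm tall; origin under its centre. Leave alone.
- jar: Amber jar with white lid, 68 mm diameter, 70 mm tall; origin under its centre. Leave alone.
- base_top (a point): Centre of the round white stage plate (108 mm) on top of the beige light base, 115 mm above the table. Light base: a flat case 185 x 220 x 52 mm, about 2.2 kg, lying over the plinth and hinged at the plinth's rear edge, so that its front can rise; its front face is 5 mm behind the plinth's.
Not all that is in view belongs to the job. There is more than one size of the jack; the one meant has the size given above.

How it is judged (in metres and radians):
On the way, in this order (a step that is already met when the one before it is completed fails the run):
1. the jack's nose against the plinth (within 3 mm), square to it, with the saddle under the lift point (within 12 mm), handle up, light base down (horizontal distance between saddle_top and lift_point below 0.012 m and angle between the x axis of jack and the x axis of plinth, either way round below 0.15 rad and x of jack_nose in the frame of plinth above -0.103 m and value of joint jack_handle below 0.08 rad and height (world z) of lift_point below 0.068 m), for 0.1 s.
2. first stroke: handle fully down (over 0.28 rad) and the light base raised (value of joint jack_handle above 0.28 rad and height (world z) of lift_point above 0.076 m), for 0.1 s.
3. handle back up (under 0.06 rad) and the light base down (value of joint jack_handle below 0.06 rad and height (world z) of lift_point below 0.068 m), for 0.1 s.
At the end, for the whole second after the job is handed in: The fingers hold the jack's handle fully down (over 0.28 of 0.32 rad), the light base's front is raised (lift point over 76 mm high, from 66 mm) and carried by the jack alone, the saddle is within 15 mm of the lift point and the jack stands flat on the table (all of step 2 and horizontal distance between saddle_top and lift_point below 0.015 m and contact force between jack and plinth above 2 N and contact force between each of the arm, the fingers and plinth below 0.5 N and contact force between the fingers and jack above 1.5 N and angle between jack's own z axis and vertical below 0.06 rad and height (world z) of jack below 0.005 m); the arm keeps its last pose, push and grip.
It fails at once if a bottle or the jar was moved by more than 20 mm or tipped (distance of any of bottle_a, bottle_b, jar from where it was at the start of the episode above 0.02 m or angle between any of bottle_a, bottle_b, jar's own z axis and vertical above 0.3 rad).
It also fails if it takes over 61 s, if anything falls off the work surface, if the arm or the gripper's body presses on something with over 40 N, if the wrist force passes 120 N, or if a joint passes its speed limit or range.

## Working session

There is one attempt and no reset: what is moved stays moved. The work goes in short steps, Python scripts to look and compute and a tool call to move; the robot and the scene stay as the last step left them, time stands still between calls to the robot, and variables do not carry over. Pictures are saved under pics/ and viewed, about 8 in all and at most 12, crops included, and the job is handed in when it is done.

Besides the shell and the picture viewer there is one more tool, called after "Emit:" by a JSON object that holds its "fn" and its "kwargs", one argument or row to a line. send_rows: Moves the arm, as the interface text tells. Its arguments: {"type":"object","properties":{"moves":{"type":"array"},"grip_force":{"type":"number"}},"required":["moves"]}

```bash
mkdir -p pics; cat > h.py <<'E'
import numpy as np, cv2
from workcell import bot
def cam(n):
    c=bot.camera_info(n); f=210/np.tan(np.radians(c["vertical_fov"])/2)
    return c,f,np.array(c["R"]),np.array(c["t"])
def unproj(n,u,v,z):
    c,f,R,t=cam(n); d=R.T@np.array([(u-c["cx"])/f,(v-c["cy"])/f,1]); o=-R.T@t
    return o+d*(z-o[2])/d[2]
def proj(n,X):
    c,f,R,t=cam(n); p=R@np.array(X)+t
    return c["cx"]+f*p[0]/p[2], c["cy"]+f*p[1]/p[2]
E
python3 - <<'E'
from h import *
for n in("top","side"):
    im=bot.get_image(n); cv2.imwrite(f"pics/{n}0.png",im[:,:,::-1]); print(bot.camera_info(n))
print(bot.read_state())
E
```

```text
{'vertical_fov': 44.21195150769089, 'cx': 275.372357848577, 'cy': 218.2467930032097, 'R': array([[ 0.0266964 , -0.99959154, -0.01020063],
       [-0.99782557, -0.02603132, -0.06055166],
       [ 0.06026139,  0.01179496, -0.99811294]]), 't': array([-1.55083909e+00,  4.97552541e+02,  1.61929606e+03])}
{'vertical_fov': 51.05542453885521, 'cx': 283.5115798428014, 'cy': 209.28444874886367, 'R': array([[-0.70009828, -0.71371889,  0.02162738],
       [-0.42670496,  0.39389232, -0.81410792],
       [ 0.57252535, -0.57918407, -0.58031073]]), 't': array([325.61801803, 298.36603413, 940.32906639])}
{'clock': 0.1, 'joint_positions': array([-1.51811214e+00,  1.58977817e-01,  1.59810750e+00, -3.41577156e-06,
        1.38621181e+00, -2.10090962e-01]), 'qd': array([-1.63289508e-03, -3.36955449e-03, -2.66439603e-03,  1.66720734e-04,
       -1.58647392e-03,  2.78635692e-05]), 'joint_efforts': array([-1.13565266e-04, -3.86503637e+01, -3.22961354e+01,  7.02306745e-02,
        3.39344877e-02, -4.68341977e-05]), 'eef_pos': array([ 149.31733533, -554.71478521,  232.42137237]), 'tool_rot': array([-3.14124047e+00,  1.66770284e-03, -1.30802026e+00]), 'contact_force': array([-0.35141012, -0.05814826,  0.17577764]), 'wrist_torque': array([-0.03515808, -0.0588639 ,  0.02640912]), 'gripper_width': 1.005655588157892}
```

View pics/top0.png

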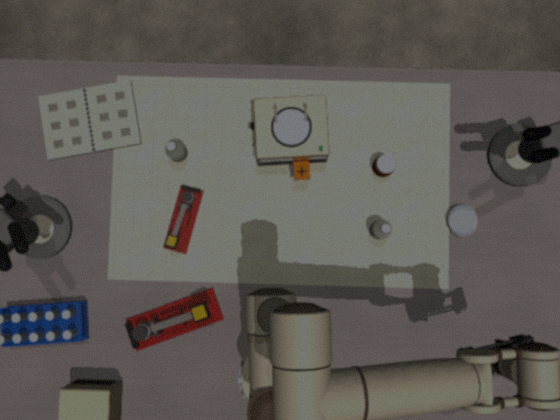

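View pics/side0.png

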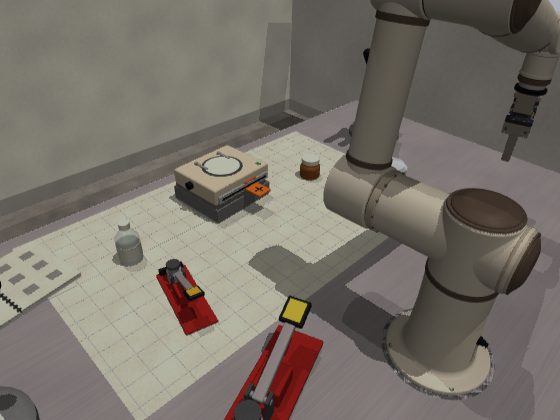

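The top view shows two red jacks, at (183,218) and a longer one at (174,318). The lift pad's cross is at (302,171), with bottles at (176,149) and (380,228) and the jar at (383,163). I expect the small jack to be the one at (183,218), and I'll check that with crops.

```bash
python3 - <<'E'
from h import *
im=cv2.imread("pics/top0.png")
def crop(x,y,w,h,k=5): return cv2.convertScaleAbs(cv2.resize(im[y:y+h,x:x+w],None,fx=k,fy=k,interpolation=cv2.INTER_CUBIC),alpha=1.8)
a=crop(150,175,70,90,6); b=crop(240,85,100,108,5)
b=b[:540]
c=np.zeros((540,920,3),np.uint8); c[:,:420]=a; c[:,420:]=b
cv2.imwrite("pics/c1.png",cv2.resize(c[:,:],(782,459)))
E
```

```text
(no output)
```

View pics/c1.png

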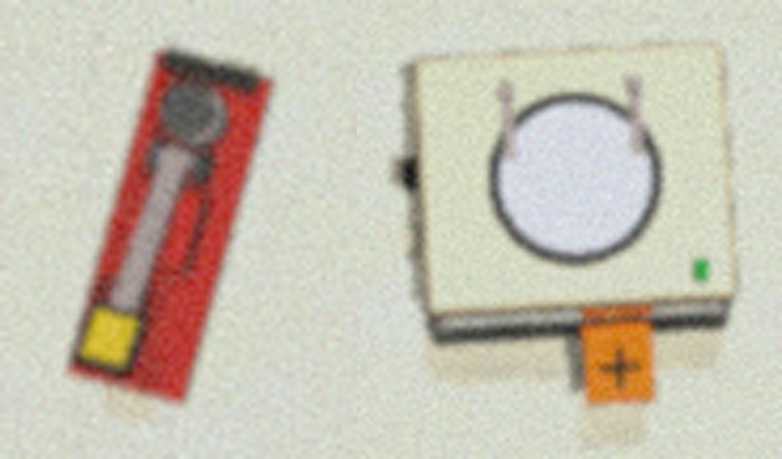

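```bash
python3 - <<'E'
from h import *
def px(p,k,ox,oy,sx=0): return ((p[0]-sx+.5)/k+ox-.5,(p[1]+.5)/k+oy-.5)
J={n:unproj("top",*px(p,5.1,150,175),z) for n,p,z in [("fl",(162,52),8),("fr",(272,78),8),("rl",(72,372),8),("rr",(186,402),8),("sad",(193,110),56),("pad",(109,338),90)]}
B={n:unproj("top",*px(p,4.25,240,85,357),z) for n,p,z in [("TL",(415,60),100),("TR",(720,45),100),("BR",(735,295),100),("BL",(432,312),100),("cross",(619,368),74),("pl",(587,402),74),("pr",(654,399),74),("stage",(576,178),115)]}
for d in(J,B):
    for k,v in d.items(): print(k,v.round(1))
def ang(a,b): d=a-b; return np.arctan2(d[1],d[0]).round(4),np.linalg.norm(d).round(1)
print("jack", ang(J["fl"],J["rl"]),ang(J["fr"],J["rr"]),ang(J["fl"],J["fr"]),ang(J["rl"],J["rr"]), sum(J[k] for k in("fl","fr","rl","rr"))/4)
print("base", ang(B["TL"],B["BL"]),ang(B["TR"],B["BR"]),ang(B["TL"],B["TR"]),ang(B["BL"],B["BR"]),ang(B["pl"],B["pr"]))
for n,u,v,z in [("ba",176,149,120),("bb",382,228,120),("jar",385,163,70)]: print(n,unproj("top",u,v,z).round())
E
```

```text
fl [597.  314.6   8. ]
fr [582.4 245.1   8. ]
rl [395.6 363.1   8. ]
rr [378.9 291.5   8. ]
sad [556.3 285.   56. ]
pad [416.4 323.5  90. ]
TL [854.5  87.5 100. ]
TR [ 870.5 -130.2  100. ]
BR [ 690.5 -144.6  100. ]
BL [672.9  70.1 100. ]
cross [640.2 -64.5  74. ]
pl [615.  -42.1  74. ]
pr [618.4 -90.2  74. ]
stage [768.2 -29.5 115. ]
jack (np.float64(-0.2363), np.float64(207.2)) (np.float64(-0.224), np.float64(208.7)) (np.float64(1.3639), np.float64(71.0)) (np.float64(1.3419), np.float64(73.6)) [488.47277074 303.58581173   8.        ]
base (np.float64(0.0956), np.float64(182.4)) (np.float64(0.0798), np.float64(180.6)) (np.float64(1.6444), np.float64(218.3)) (np.float64(1.6522), np.float64(215.4)) (np.float64(1.6411), np.float64(48.3))
ba [691. 313. 120.]
bb [ 470. -305.  120.]
jar [ 673. -321.   70.]
```

The jack at (183,218) measures 208 x 72 mm, so it is the small one. Its centre is (488,304) and its yaw is about -0.225. The lift point is (640,-64.5), with the plinth at yaw 0.08. Next I'll work out the move to above the jack.

```bash
cat >> h.py <<'E'
from scipy.spatial.transform import Rotation as Ro
def rel(p,yaw,cur=None):
    s=bot.read_state(); P,r=(s["eef_pos"],s["tool_rot"]) if cur is None else cur
    R0=Ro.from_euler("xyz",r); R1=Ro.from_euler("xyz",[np.pi,0,yaw])
    print((R0.inv().apply(np.array(p)-P)/10).round(2),np.degrees((R0.inv()*R1).as_rotvec()).round(1))
E
python3 -c "
from h import *
rel([488.5,303.6,150],1.346,(np.array([149.353,-555.248,233.301]),[np.pi,0,-1.308]))"
```

```text
[-74.13 -55.06   8.33] [   0.     0.  -152.1]
```

Emit:
{"fn": "send_rows", "kwargs": {
  "moves": [
    [-4,-3,0,0,0,-9,0],
    [-8,-6,0,0,0,-18,0],
    [-13,-9.5,0,0,0,-28,0],
    [-18,-13,0,0,0,-38,0],
    [-23,-17,0,0,0,-48,0],
    [-28,-20.5,0,0,0,-58,0],
    [-33,-24.5,0,0,0,-68,0],
    [-37,-27.5,0,0,0,-77,0]
  ],
  "grip_force": 40
}}

```text
clock: 1.1
eef_pos: [319.0, -124.4, 233.1]
tool_rot: [3.141, -0.001, 0.042]
contact_force: [0.6, -0.8, 0.6]
gripper_width: 0.999
```

```bash
python3 -c "
from h import *
s=bot.read_state();print(s['eef_pos'],s['tool_rot'],s['clock'])
rel([488.5,303.6,150],1.346)"
```

```text
[ 319.03268608 -124.35801082  233.10520256] [ 3.14144305e+00 -5.53377133e-04  4.15014481e-02] 1.1
[ 18.7  -42.06   8.31] [  0.   -0.  -74.7]
```

Emit:
{"fn": "send_rows", "kwargs": {
  "moves": [
    [2.3,-5.2,0,0,0,-9,0],
    [4.7,-10.5,0,0,0,-19,0],
    [7,-16,1,0,0,-28,0],
    [9.5,-21,2,0,0,-38,0],
    [12,-26.5,4,0,0,-47,0],
    [14.3,-32,6,0,0,-57,0],
    [16.7,-37.5,7.5,0,0,-67,0],
    [18.7,-42.1,8.3,0,0,-75,0]
  ]
}}

```text
clock: 2.1
eef_pos: [490.2, 302.9, 148.6]
tool_rot: [-3.14, 0.001, 1.351]
contact_force: [0.5, -0.5, 0.6]
gripper_width: 1.004
```

```bash
python3 - <<'E'
from h import *
im=bot.get_image("side")
s=bot.read_state();print(s['eef_pos'],s['tool_rot'],s['clock'])
rel([488.5,303.6,40],1.346)
cv2.imwrite("pics/s1.png",cv2.convertScaleAbs(cv2.resize(im[200:400,80:330,::-1],None,fx=3,fy=3,interpolation=cv2.INTER_CUBIC),alpha=1.4))
E
```

```text
[490.78950257 306.97573701 147.11952631] [-3.13882752e+00 -1.72414110e-03  1.35654216e+00] 2.15
[-0.4  -0.12 10.71] [-0.2 -0.1  0.6]
```

View pics/s1.png

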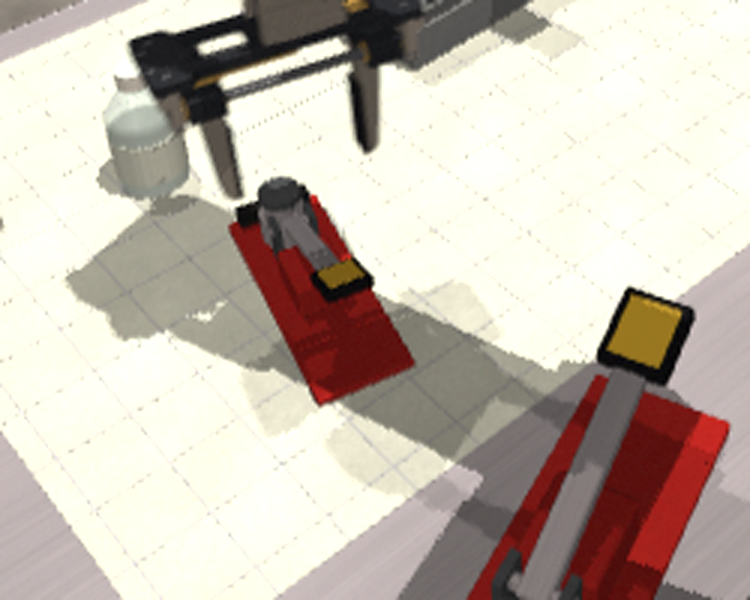

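Emit:
{"fn": "send_rows", "kwargs": {
  "moves": [
    [0.1,0,2,0,0,0,0],
    [0.2,0,4.5,0,0,0,0],
    [0.2,0,7,0,0,0,0],
    [0.2,0,9,0,0,0,0],
    [0.2,0,10.5,0,0,0,0],
    [0.2,0,11,0,0,0,0],
    [0.2,0,11,0,0,0,0],
    [0.2,0,11,0,0,0,0]
  ]
}}

```text
clock: 3.15
eef_pos: [491.7, 303.2, 41.2]
tool_rot: [3.14, -0.001, 1.345]
contact_force: [-0.8, -0.4, 0.5]
gripper_width: 1.0
```

```bash
python3 - <<'E'
from h import *
s=bot.read_state();print(s['eef_pos'],s['tool_rot'],s['clock'],s['contact_force'])
rel([488.5,303.6,40],1.346)
E
```

```text
[491.72877175 303.16185993  41.23092746] [ 3.14015800e+00 -9.47798203e-04  1.34490678e+00] 3.15 [-0.84974586 -0.36436822  0.50150296]
[-0.03 -0.32  0.12] [ 0.1 -0.1 -0.1]
```

Emit:
{"fn": "send_rows", "kwargs": {
  "moves": [
    [0,-0.3,0.1,0,0,0,60],
    [0,-0.3,0.1,0,0,0,120],
    [0,-0.3,0.1,0,0,0,255],
    [0,-0.3,0.1,0,0,0,255],
    [0,-0.3,0.1,0,0,0,255],
    [0,-0.3,0.1,0,0,0,255],
    [0,-0.3,0.1,0,0,0,255],
    [0,-0.3,0.1,0,0,0,255]
  ]
}}

```text
clock: 4.15
eef_pos: [488.2, 303.9, 39.4]
tool_rot: [3.141, -0.001, 1.345]
contact_force: [1.0, 3.1, -1.3]
gripper_width: 0.453
```

```bash
python3 - <<'E'
from h import *
s=bot.read_state();print(s['eef_pos'],s['tool_rot'],s['clock'],s['contact_force'],s['wrist_torque'],s['gripper_width'])
E
```

```text
[488.19345703 303.89686974  39.35952578] [ 3.14138038e+00 -7.97121227e-04  1.34470827e+00] 4.15 [ 0.98220478  3.06605606 -1.28955521] [ 0.51708433 -0.24044711 -0.1088679 ] 0.4532070858470882
```

Closed on 41.7 mm, which matches the block. Next I'll lift it and carry it to a pose 50 mm short of the target.

```bash
python3 - <<'E'
from h import *
rel([520.6,-74.1,60],1.651)
E
```

```text
[-36.11  11.63  -2.09] [  0.   -0.  -17.5]
```

Emit:
{"fn": "send_rows", "kwargs": {
  "moves": [
    [0,0,-1,0,0,0,255],
    [0,0,-2.1,0,0,0,255],
    [-3,1,-2.1,0,0,-2,255],
    [-8,2.6,-2.1,0,0,-4,255],
    [-13,4.2,-2.1,0,0,-6,255],
    [-18,5.8,-2.1,0,0,-9,255],
    [-23,7.4,-2.1,0,0,-11,255],
    [-28,9,-2.1,0,0,-13.5,255]
  ]
}}

```text
clock: 5.15
eef_pos: [512.6, 8.7, 60.6]
tool_rot: [-3.141, 0.0, 1.582]
contact_force: [2.1, -0.5, -8.0]
gripper_width: 0.456
```

Emit:
{"fn": "send_rows", "kwargs": {
  "moves": [
    [-2.9,0.2,0,0,0,-2,255],
    [-4.3,0.3,0,0,0,-4,255],
    [-4.3,0.3,0,0,0,-4,255],
    [-4.3,0.3,0,0,0,-4,255],
    [-4.3,0.3,0,0,0,-4,255],
    [-4.3,0.3,0,0,0,-4,255],
    [-4.3,0.3,0,0,0,-4,255],
    [-4.3,0.3,0,0,0,-4,255]
  ]
}}

```text
clock: 6.15
eef_pos: [516.5, -32.3, 60.3]
tool_rot: [-3.142, -0.0, 1.651]
contact_force: [0.6, -0.7, -8.0]
gripper_width: 0.453
```

```bash
python3 - <<'E'
from h import *
s=bot.read_state();print(s['eef_pos'],s['tool_rot'],s['clock'],s['contact_force'],s['wrist_torque'],s['gripper_width'])
rel([520.6,-74.1,60],1.651)
im=bot.get_image("top"); cv2.imwrite("pics/t2.png",im[:,:,::-1])
c=im[130:270,230:370,::-1]
cv2.imwrite("pics/t2c.png",cv2.convertScaleAbs(cv2.resize(c,None,fx=4,fy=4,interpolation=cv2.INTER_CUBIC),alpha=1.8))
E
```

```text
[516.49272903 -32.32199277  60.30066873] [-3.14155560e+00 -6.89867074e-06  1.65056824e+00] 6.15 [ 0.6199867  -0.66982669 -7.98031095] [ 0.02992769 -0.06412493  0.02114082] 0.4533744172378952
[-4.2   0.08  0.03] [-0. -0. -0.]
```

View pics/t2c.png

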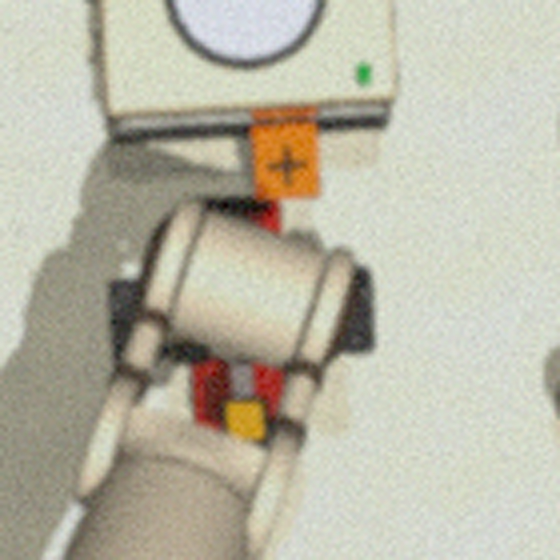

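Emit:
{"fn": "send_rows", "kwargs": {
  "moves": [
    [-1.5,0,0,0,0,0,255],
    [-3,0,0,0,0,0,255],
    [-4.2,0,0,0,0,0,255],
    [-4.2,0,0.8,0,0,0,255],
    [-4.2,0,1.4,0,0,0,255],
    [-4.2,0,1.8,0,0,0,255],
    [-4.2,0,2,0,0,0,255],
    [-4.2,0,2,0,0,0,255]
  ]
}}

```text
clock: 7.2
eef_pos: [519.8, -74.1, 40.2]
tool_rot: [-3.141, -0.0, 1.651]
contact_force: [-0.0, -0.3, -8.8]
gripper_width: 0.456
```

```bash
python3 - <<'E'
from h import *
s=bot.read_state();print(s['eef_pos'],s['tool_rot'],s['clock'],s['contact_force'],s['wrist_torque'],s['gripper_width'])
rel([520.6,-74.1,39.4],1.651)
rel([570.4,-70.1,39.4],1.651)
E
```

```text
[519.78871536 -74.06832765  40.17429365] [-3.14139338e+00 -1.60456844e-04  1.65069192e+00] 7.2 [-0.04183605 -0.326421   -8.79219907] [ 0.06595015 -0.04903601 -0.02023343] 0.45565718883565665
[-0.01  0.08  0.08] [-0. -0. -0.]
[-0.01  5.08  0.08] [-0. -0. -0.]
```

Emit:
{"fn": "send_rows", "kwargs": {
  "moves": [
    [0,0.6,0.05,0,0,0,255],
    [0,1.3,0.05,0,0,0,255],
    [0,2,0.05,0,0,0,255],
    [0,2.7,0.05,0,0,0,255],
    [0,3.4,0.05,0,0,0,255],
    [0,4,0.05,0,0,0,255],
    [0,4.3,0.05,0,0,0,255],
    [0,4.3,0.05,0,0,0,255]
  ]
}}

```text
clock: 8.2
eef_pos: [562.8, -70.9, 39.8]
tool_rot: [-3.141, 0.0, 1.65]
contact_force: [-0.3, 0.4, -8.9]
gripper_width: 0.449
```

Emit:
{"fn": "send_rows", "kwargs": {
  "moves": [
    [0,0.1,0.05,0,0,0,255],
    [0,0.2,0.05,0,0,0,255],
    [0,0.3,0.05,0,0,0,255],
    [0,0.4,0.05,0,0,0,255],
    [0,0.5,0.05,0,0,0,255],
    [0,0.6,0.05,0,0,0,255],
    [0,0.7,0.05,0,0,0,255],
    [0,0.7,0.05,0,0,0,255]
  ]
}}

```text
clock: 9.2
eef_pos: [569.9, -70.3, 39.4]
tool_rot: [3.141, 0.0, 1.65]
contact_force: [-0.6, 0.1, -6.0]
gripper_width: 0.45
```

Emit:
{"fn": "send_rows", "kwargs": {
  "moves": [
    [0,0.1,0,0,0,0,255],
    [0,0.15,0,0,0,0,255],
    [0,0.2,0,0,0,0,255],
    [0,0.25,0,0,0,0,255],
    [0,0.3,0,0,0,0,255],
    [0,0.4,0,0,0,0,255],
    [0,0.4,0,0,0,0,255],
    [0,0.4,0,0,0,0,255]
  ]
}}

```text
clock: 10.2
eef_pos: [571.4, -70.2, 39.3]
tool_rot: [-3.136, -0.0, 1.651]
contact_force: [-11.6, -1.3, 3.6]
gripper_width: 0.452
```

Firm stop: 11.6 N at x = 571.4, against 570.4 predicted. I'll ease off and let go.

Emit:
{"fn": "send_rows", "kwargs": {
  "moves": [
    [0,-0.1,0,0,0,0,255],
    [0,-0.15,0,0,0,0,150],
    [0,-0.15,0,0,0,0,60],
    [0,-0.15,0,0,0,0,0],
    [0,-0.15,0,0,0,0,0],
    [0,-0.15,0,0,0,0,0],
    [0,-0.15,0,0,0,0,0],
    [0,-0.15,0,0,0,0,0]
  ]
}}

```text
clock: 11.2
eef_pos: [572.2, -70.2, 39.3]
tool_rot: [3.142, -0.0, 1.65]
contact_force: [-0.9, -0.0, -0.0]
gripper_width: 1.001
```

Emit:
{"fn": "send_rows", "kwargs": {
  "moves": [
    [0,0,-1,0,0,0,0],
    [0,0,-3,0,0,0,0],
    [0,0,-6,0,0,0,0],
    [0,0,-10,0,0,0,0],
    [0,-3,-14,0,0,0,0],
    [0,-8,-14,0,0,0,0],
    [0,-13,-14,0,0,0,0],
    [0,-17,-14,0,0,0,0]
  ]
}}

```text
clock: 12.2
eef_pos: [401.5, -83.8, 180.7]
tool_rot: [3.14, 0.001, 1.651]
contact_force: [0.9, -0.3, 0.5]
gripper_width: 0.999
```

```bash
python3 - <<'E'
from h import *
a=bot.get_image("top"); b=bot.get_image("side")
print(bot.read_state()["eef_pos"])
A=cv2.resize(a[120:260,240:360,::-1],None,fx=4,fy=4,interpolation=cv2.INTER_CUBIC)
B=cv2.resize(b[130:270,170:250+40,::-1],None,fx=4,fy=4,interpolation=cv2.INTER_CUBIC)
cv2.imwrite("pics/p3.png",cv2.resize(cv2.convertScaleAbs(np.hstack([A,B[:, :312]]),alpha=1.7),None,fx=1,fy=1))
E
```

```text
[400.29763089 -83.43959706 180.02180738]
```

View pics/p3.png

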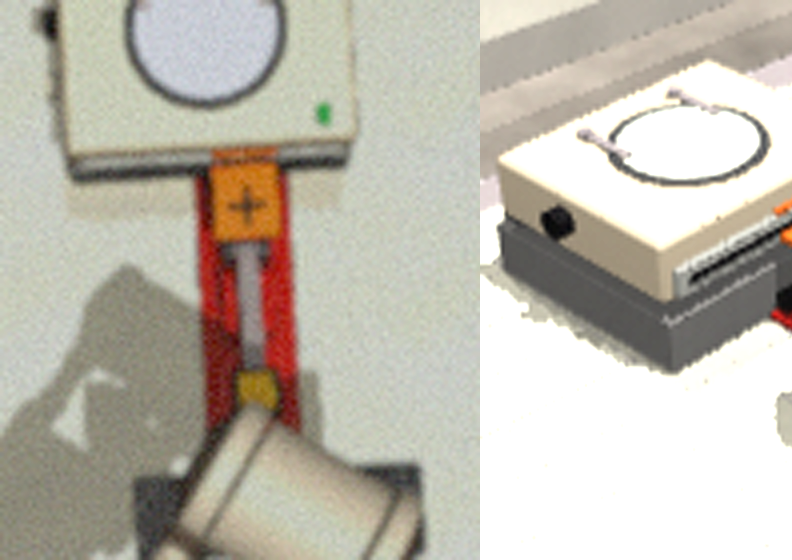

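The jack sits under the pad, with the cross at (247,203) in line with the plate. I'll check the lateral offset by number and work out the pressing pose.

```bash
python3 - <<'E'
from h import *
g=lambda x,y,z: unproj("top",240+(x+.5)/4-.5,120+(y+.5)/4-.5,z)
l0,r0,l1,r1=g(203,250,8),g(291,250,8),g(208,400,8),g(300,400,8)
print(l0,r0,l1,r1); m0=(l0+r0)/2;m1=(l1+r1)/2;d=m0-m1;print("mid",m0,m1,"yaw",np.arctan2(d[1],d[0]))
c=g(247,203,74); n=np.array([-np.sin(.08),np.cos(.08),0]); print("cross",c,"lateral",(m0-c)@n,(m1-c)@n, "ref(571.4,-70.2)",(np.array([571.4,-70.2,74])-c)@n)
p=g(258,387,90); print("pad",p)
rel([493.7,-76.4,125],1.651)
E
```

```text
[614.40070404 -33.0636259    8.        ] [ 616.177902   -103.11692232    8.        ] [494.8121675  -40.01422381   8.        ] [ 496.71621628 -112.92338883    8.        ]
mid [615.28930302 -68.09027411   8.        ] [495.76419189 -76.46880632   8.        ] yaw 0.06998403073840578
cross [642.76872208 -64.80831588  74.        ] lateral -1.0754522001784954 0.12462527171678925 ref(571.4,-70.2) 0.3289696488685814
pad [500.8087798  -75.81689828  90.        ]
[-0.02  9.37  5.5 ] [ 0.   0.  -0.1]
```

Lateral error is about 1 mm. I'll move above the handle pad with the fingers shut.

Emit:
{"fn": "send_rows", "kwargs": {
  "moves": [
    [0,2,0,0,0,0,100],
    [0,5,0,0,0,0,200],
    [0,8,1,0,0,0,255],
    [0,9.4,2,0,0,0,255],
    [0,9.4,3.5,0,0,0,255],
    [0,9.4,4.8,0,0,0,255],
    [0,9.4,5.5,0,0,0,255],
    [0,9.4,5.5,0,0,0,255]
  ]
}}

```text
clock: 13.3
eef_pos: [495.8, -76.1, 123.8]
tool_rot: [-3.141, -0.0, 1.65]
contact_force: [-0.3, 0.3, 0.1]
gripper_width: 0.149
```

```bash
python3 - <<'E'
from h import *
s=bot.read_state();print(s['eef_pos'],s['contact_force'],s['gripper_width'])
rel([494.2,-76.4,125],1.651)
E
```

```text
[495.7723568  -76.09958459 123.81454629] [-0.28089041  0.32118264  0.05563167] 0.14945806725663371
[-0.02 -0.16 -0.12] [-0.1 -0.  -0.1]
```

Emit:
{"fn": "send_rows", "kwargs": {
  "moves": [
    [0,-0.2,0.5,0,0,0,255],
    [0,-0.2,1.2,0,0,0,255],
    [0,-0.2,2,0,0,0,255],
    [0,-0.2,2.8,0,0,0,255],
    [0,-0.3,3.6,0,0,0,255],
    [0,-0.4,4.4,0,0,0,255],
    [0,-0.4,5,0,0,0,255],
    [0,-0.4,5.3,0,0,0,255]
  ]
}}

```text
clock: 14.3
eef_pos: [490.6, -76.8, 70.8]
tool_rot: [-3.136, -0.0, 1.651]
contact_force: [-9.9, -2.1, 15.8]
gripper_width: 0.003
```

Emit:
{"fn": "send_rows", "kwargs": {
  "moves": [
    [0,0,0.2,0,0,0,255],
    [0,0,0.4,0,0,0,255],
    [0,0,0.4,0,0,0,255],
    [0,0,0.4,0,0,0,255],
    [0,0,0.4,0,0,0,255],
    [0,0,0.4,0,0,0,255],
    [0,0,0.4,0,0,0,255],
    [0,0,0.4,0,0,0,255]
  ]
}}

```text
clock: 15.3
eef_pos: [490.7, -76.8, 69.9]
tool_rot: [-3.135, -0.0, 1.652]
contact_force: [-20.6, 0.3, 34.1]
gripper_width: 0.002
```

```bash
python3 - <<'E'
from h import *
b=bot.get_image("side")
B=cv2.resize(b[130:270,170:360,::-1],None,fx=4,fy=4,interpolation=cv2.INTER_CUBIC)
cv2.imwrite("pics/p4.png",cv2.convertScaleAbs(B,alpha=1.3))
E
```

```text
(no output)
```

View pics/p4.png

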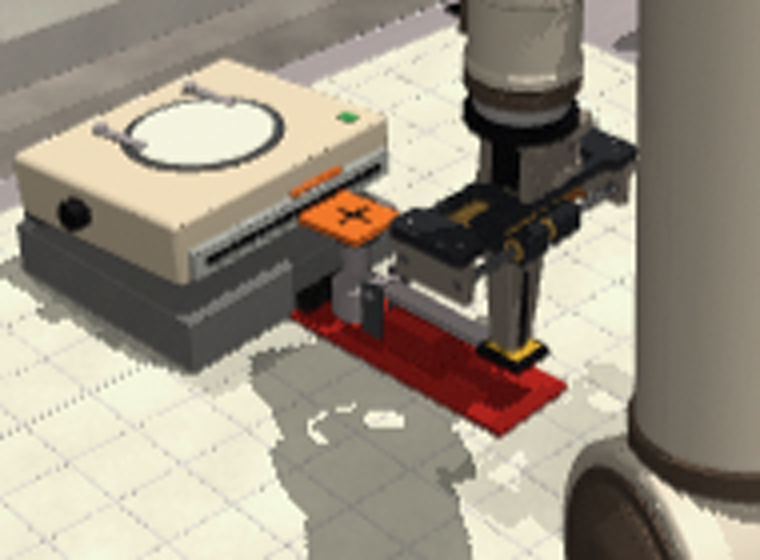

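The side view shows the light base raised on the saddle (cross at (355,213)), with the handle level and the fingertips on the pad at (512,350). Next I'll let the handle come back up.

Emit:
{"fn": "send_rows", "kwargs": {
  "moves": [
    [0,0,-0.4,0,0,0,255],
    [0,0,-1,0,0,0,255],
    [0,0.1,-1.7,0,0,0,255],
    [0,0.2,-2.4,0,0,0,255],
    [0,0.3,-3.1,0,0,0,255],
    [0,0.4,-3.9,0,0,0,255],
    [0,0.4,-4.8,0,0,0,255],
    [0,0.4,-5.6,0,0,0,255]
  ]
}}

```text
clock: 16.35
eef_pos: [495.8, -76.0, 123.2]
tool_rot: [-3.14, -0.001, 1.65]
contact_force: [0.5, 0.2, -0.0]
gripper_width: -0.0
```

Emit:
{"fn": "send_rows", "kwargs": {
  "moves": [
    [0,0,-0.2,0,0,0,255],
    [0,0,-0.2,0,0,0,255],
    [0,0,-0.2,0,0,0,255],
    [0,0,-0.2,0,0,0,255],
    [0,0,-0.2,0,0,0,255],
    [0,0,-0.2,0,0,0,255],
    [0,0,-0.2,0,0,0,255],
    [0,0,-0.2,0,0,0,255]
  ]
}}

```text
clock: 17.35
eef_pos: [496.4, -76.2, 125.3]
tool_rot: [3.142, 0.0, 1.65]
contact_force: [0.0, 1.1, -0.5]
gripper_width: 0.01
```

```bash
python3 - <<'E'
from h import *
b=bot.get_image("side");a=bot.get_image("top")
B=cv2.resize(b[130:260,180:330,::-1],None,fx=3,fy=3,interpolation=cv2.INTER_CUBIC)
A=cv2.resize(a[130:260,240:340,::-1],None,fx=3,fy=3,interpolation=cv2.INTER_CUBIC)
cv2.imwrite("pics/p5.png",cv2.convertScaleAbs(np.hstack([B,A]),alpha=1.4))
s=bot.read_state();print(s['eef_pos'],s['contact_force'])
E
```

```text
[496.41608452 -76.18516294 125.30932157] [-0.16632286 -1.0925896   0.77980271]
```

View pics/p5.png

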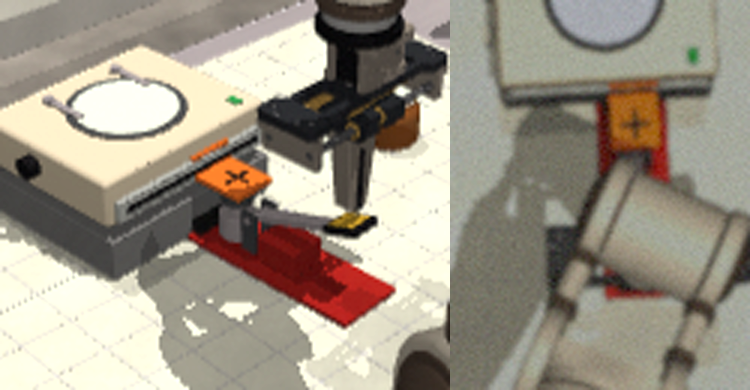

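The handle is up, the base is down and the jack hasn't moved. Now the final press.

Emit:
{"fn": "send_rows", "kwargs": {
  "moves": [
    [0,0,0.8,0,0,0,255],
    [0,-0.1,1.6,0,0,0,255],
    [0,-0.2,2.4,0,0,0,255],
    [0,-0.2,3.2,0,0,0,255],
    [0,-0.3,4,0,0,0,255],
    [0,-0.4,4.7,0,0,0,255],
    [0,-0.4,5.3,0,0,0,255],
    [0,-0.4,5.6,0,0,0,255]
  ]
}}

```text
clock: 18.45
eef_pos: [490.8, -76.7, 70.0]
tool_rot: [-3.136, -0.0, 1.651]
contact_force: [-16.3, 0.6, 31.6]
gripper_width: 0.005
```

Emit:
{"fn": "send_rows", "kwargs": {
  "moves": [
    [0,0,0.2,0,0,0,255],
    [0,0,0.2,0,0,0,255],
    [0,0,0.2,0,0,0,255],
    [0,0,0.2,0,0,0,255],
    [0,0,0.2,0,0,0,255],
    [0,0,0.2,0,0,0,255],
    [0,0,0.2,0,0,0,255],
    [0,0,0.2,0,0,0,255]
  ]
}}

```text
clock: 19.45
eef_pos: [490.8, -76.7, 69.9]
tool_rot: [-3.136, -0.0, 1.652]
contact_force: [-18.9, 2.9, 34.0]
gripper_width: 0.006
```

```bash
python3 - <<'E'
from h import *
b=bot.get_image("side");a=bot.get_image("top")
B=cv2.resize(b[130:260,180:330,::-1],None,fx=3,fy=3,interpolation=cv2.INTER_CUBIC)
A=cv2.resize(a[130:260,240:340,::-1],None,fx=3,fy=3,interpolation=cv2.INTER_CUBIC)
cv2.imwrite("pics/p6.png",cv2.convertScaleAbs(np.hstack([B,A]),alpha=1.4))
s=bot.read_state();print(s['eef_pos'],s['contact_force'])
E
```

```text
[490.79154799 -76.74841025  69.89586403] [-19.32600733   1.98894524  33.93882019]
```

View pics/p6.png

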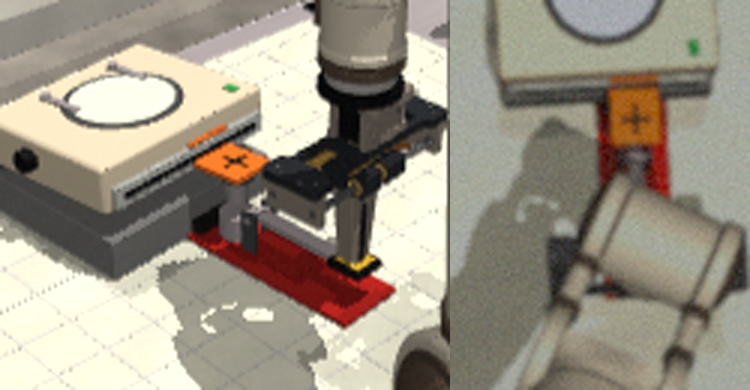

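The base is raised (cross at (235,160), 16 px higher in the crop than before), the handle is down and the plate is flat in the same place. Handing in.

```bash
python3 -c "
from workcell import bot
print(bot.close_job())"
```

```text
the job is handed in; nothing more can be done
None
```

I set the small red jack square under the orange lift pad and pushed it in until its nose stopped against the plinth. I then pumped the handle fully down and back up, pressed it down again, and handed the job in at about 19.5 s with the handle still held down. The hand-in gives no verdict.

- **Choice of jack:** the one I used measured about 208 x 72 mm, against the 210 x 76 mm given. The other jack in view was larger.
- **Placing:** the push met a firm stop at 11.6 N, about 1 mm from where I had predicted. The saddle was about 1 mm off the pad's centre line sideways, and the jack was square to within about 0.01 rad.
- **Both presses:** the fingertips stopped about 51 mm above the table, which matches the handle's down position. Pressing force was about 34 N, and the side view showed the light base raised.
- **Between the presses:** the side view showed the handle up, the light base down and the jack still in place.
- **Not checked:** I judged the raised height only from the pictures and the handle position, and could not measure the contact force between jack and plinth directly. The planned paths stayed well clear of the bottles and the jar, but I did not measure their positions again at the end.

No check failed or disagreed.

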